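# Shut and latch the plantain press

## Robot

A 6-joint arm with a two-finger parallel gripper is mounted at the origin on the work surface. World frame = base frame: x ahead of the robot, y to its left, z up, the work surface at z = 0. Lengths are in m, angles in degrees, forces in N, time in s.
With the tool pointing down it reaches from about 0.4 to 0.825 m from the base axis. Payload 7 kg.
Tool frame: the origin (TCP) lies midway between the tips of the shut fingers; the grasp point (between the pads) lies 19 mm behind it; z points along the fingers, y is the line along which they close (so a half turn about z gives the same grasp; the last joint's range is limited). The gripper opens to 88 mm and grips with 3 to 60 N. Pads are 19 mm wide; open, the fingers measure 130 mm over their backs; the gripper's body (78 mm by 193 mm) begins 47 mm behind the grasp point.
Start: joints at [-51.618, 20.546, 0.682, 0, -70.136, -16.507], TCP at [0.251, -0.626, 0.227] pointing down, gripper open.
Joint ranges: [-176.03, 176.03], [-82.01, 121.73], [-58.28, 71.71], [-173.87, 95.51], [-174.79, -0.11], [-173.66, 173.66]. Speed limits (degrees/s): [136.94, 136.94, 172.46, 180, 180, 180].

## Interface

Orientations are given as [roll, pitch, yaw] about the fixed x, y, z axes, in that order (R = Rz(yaw) Ry(pitch) Rx(roll)).
In Python, from plant import ctrl, viewer, close_job gives the robot as it stands. The module is installed in compiled form; this text tells all that it offers.
- The arm moves only by the tool step_arm, never from a script. Its argument "moves" is a list that holds one entry, the list of rows, each a list of 5 numbers: the shift along the world's x, y, z in cm, then the turn about the world's z in rad, then the finger opening in cm, from 0 to 8.76. In form: [[[tx, ty, tz, twist, grip], ...]]. A call has 1 to 10 rows; each row shifts and turns the commanded pose from where the row before left it; what a row does not reach is not made up. A row lasts 1/10 s, in which the tool goes at most 50 mm and 8.59 degrees, less where a joint would pass 70% of its speed; a pose out of reach is approached as far as the arm can. A call with a gripper value outside its range is refused whole. The fingers move at their own pace and stop on an object; the grip force is fixed at half the most. Time passes only in rows, so rows that do not move let the fingers close. It gives the time, the measured TCP pose, the force, the opening and the grip force at its end, in the units of the state.
- ctrl.get_obs(): the state, without advancing time (a new reading comes with each control period).
- viewer.snapshot(name): name is "scene" or "top" or "wrist"; returns (picture, depth): 384x512x3 uint8, blue, green, red; 384x512 float32, m along the optical axis (not along the pixel's ray), 0 where there is no reading.
- viewer.camera_info(name): a dict with "camera_matrix" (3x3 intrinsics, pixels), "eye" and "orientation" of the camera in the world. Camera axes: x right, y down, z forward; pixel columns grow to the right and rows downward; lengths in m; the calibration is good to about 2 mm. A picture is of the moment at which its call begins: read the wrist's pose just before it. camera_info takes no time and is no camera call; for the wrist camera it gives the pose at the moment of the call.
- close_job(): hands the job in; it is judged then, once.
The state is a dict: "clock": time; "joint_pos": joint angles; "qvel": joint speeds; "tau": joint torques, N m; "tool_pos": TCP position; "orientation": TCP orientation; "force": force on the tool from outside, world axes, zero at the start; "moment": the same for the moment, N m; "opening": finger opening in m; "gripper_force": force on a finger pad.
Only numpy, scipy, OpenCV 4.12 (cv2) and the standard library are available. Lean on these libraries where they do the work, as an engineer would, in place of code of your own. Each camera call takes 0.05 s, during which the arm holds its last target. There are 200 camera calls.

## Task

Press the yellow plate of the plantain press down until it lies fully shut, then push the red-knobbed latch lever over past its centre so that it snaps across and stays latched over the plate. It only needs fingertip pushes: do not lift or tip the press or shove it out of its place, leave the other kitchen things where they are, and finish clear of everything.

Things in the scene. Friction and masses are not known exactly. Their poses are not given: they have to be found in the camera images.
- press: Counter-top plantain press (tostonera), loose on the surface, 1.8 kg: grey base 200 x 160 x 20 mm, with a 55 mm long, 50 mm wide handle tab on its +x end. Origin: centre of the underside of the 200 x 160 block; x towards the handle tab, y towards the latch lever, z up. Press x is within 0.35 rad of pointing away from the robot
- plate (a joint): Angle of the yellow plate in rad: 0 shut flat on the base, larger is more open (handle end up). A stiff hinge: the plate stays where it is left; 1 to 4 N pressed down on its outer half moves it
- plate_mid (a point): Point on the middle line of the yellow plate's upper face, 145 mm out from its hinge. The plate is 180 x 150 x 16 mm plus a handle tab 50 mm wide; its hinge line runs along press y at press x = -95, z = 32 mm; shut, its top is at z = 40 mm and it reaches to x = 155 mm
- plate_end (a point): Point on the upper face of the yellow plate's handle tab, 235 mm out from the hinge, 15 mm short of the tab's end (moves with the plate)
- lever (a joint): Latch lever in rad: 0 unlatched, leaning outward (press +y) 50 deg from upright; 0.87 upright (dead centre); 1.745 latched, leaning 50 deg inward over the plate. An over-centre spring drives it to the nearer end; starting it takes 2 to 3 N at the knob. Its steel toe (42 mm) points up when unlatched and lies 4 mm over the shut plate when latched
- lever_knob (a point): Centre of the red ball, 22 mm across, at the end of the steel latch lever (12 mm thick rod); 90 mm from the pivot, moves with the lever; about 107 mm above the surface at both ends and 139 mm when upright
- lever_pivot (a point): Centre of the lever's pivot: press frame x = 30, y = 100, z = 49 mm. The pivot axis is the press's x axis, so the knob swings in the press's y-z plane
- tin: Bystander: small square aluminium spice tin with a hinged lid, 70 x 55 x 65 mm, lid ajar; origin at its underside
- funnel: Bystander: aluminium funnel standing mouth down, 94 mm across, 80 mm high; origin at its underside
- spoon: Bystander: wooden spoon lying flat, 280 mm long; origin in its length, on the surface
- tongs: Bystander: steel tongs with black tips lying flat, about 250 mm long, 12 mm high; origin at its underside
- oil: Bystander: green glass bottle, 60 mm across, 190 mm tall; origin at its underside
- salt: Bystander: glass jar, 72 mm across, 100 mm tall; origin at its underside
- bowl: Bystander: blue ceramic bowl, 130 mm across, 55 mm high; origin at its underside

How it is judged (in metres and radians):
On the way, in this order (a step that is already met when the one before it is completed fails the run):
1. the plate is pressed shut while the lever is still unlatched (value of joint plate below 0.035 rad and value of joint lever below 0.87 rad), for 0.2 s.
2. the lever has snapped over to its latched end with the plate shut (value of joint lever above 1.6 rad and value of joint plate below 0.035 rad), for 0.2 s.
At the end, for the whole second after the job is handed in: The plate is shut (within 0.035 rad), the lever rests at its latched end (beyond 1.6 of 1.745 rad), the press stands flat and at rest within 50 mm of its first place, and every bystander is within 30 mm of its own (all of step 2 and velocity of joint lever between -0.1 and 0.1 rad/s and linear speed of press below 0.02 m/s and distance of press from where it was at the start of the episode below 0.05 m and height (world z) of press below 0.012 m and angle between press's own z axis and vertical below 0.15 rad and distance of each of tin, funnel, spoon, tongs, oil, salt, bowl from where it was at the start of the episode below 0.03 m); the robot touches nothing.
It fails at once if a bystander is pushed, lifted or carried more than 30 mm from its place (distance of any of tin, funnel, spoon, tongs, oil, salt, bowl from where it was at the start of the episode above 0.03 m).
It fails at once if the press is lifted: its underside rises more than 12 mm (height (world z) of press above 0.012 m).
It fails at once if the press is tipped by more than 0.15 rad (angle between press's own z axis and vertical above 0.15 rad).
It fails at once if the press is shoved more than 50 mm from its place (distance of press from where it was at the start of the episode above 0.05 m).
It also fails if it takes over 42 s, if anything falls off the work surface, if the arm or the gripper's body presses on something with over 40 N, if the wrist force passes 120 N, or if a joint passes its speed limit or range.

## Working session

There is one attempt and no reset: what is moved stays moved. The work goes in short steps, Python scripts to look and compute and a tool call to move; the robot and the scene stay as the last step left them, time stands still between calls to the robot, and variables do not carry over. Pictures are saved under pics/ and viewed, at most 10 in all, crops included, and the job is handed in when it is done.

Besides the shell and the picture viewer there is one more tool, called after "Request:" in YAML: its name, and indented under it one key for each argument. step_arm: Moves the arm, as the interface text tells. Its arguments: {"type":"object","properties":{"moves":{"type":"array","items":{"type":"array","items":{"type":"array","items":{"type":"number"}}}}},"required":["moves"]}

```bash
mkdir -p pics
cat > h.py <<'E'
import numpy as np,cv2
from scipy.spatial.transform import Rotation as R
from plant import ctrl,viewer
def pose(i):
    o=np.array(i["orientation"],float)
    return o
def world(i,d,u,v,z=None):
    K=np.array(i["camera_matrix"]);o=np.array(i["orientation"],float)
    M=o if o.shape==(3,3) else R.from_euler("xyz",o,degrees=True).as_matrix()
    r=M@np.array([(u-K[0,2])/K[0,0],(v-K[1,2])/K[1,1],1]);e=np.array(i["eye"])
    if z is not None: return e+r*(z-e[2])/r[2]
    return e+r*d
E
python3 - <<'E'
from h import *
for n in ["scene","top"]:
    p,d=viewer.snapshot(n);i=viewer.camera_info(n);print(n,i)
    cv2.imwrite(f"pics/{n}0.png",p);np.savez(n+"0.npz",p=p,d=d)
print(ctrl.get_obs())
E
```

```text
scene {'camera_matrix': array([[462.72605237,   0.        , 253.87722938],
       [  0.        , 462.72605237, 189.04522708],
       [  0.        ,   0.        ,   1.        ]]), 'eye': array([ 1.29059998, -1.03265408,  1.1885604 ]), 'orientation': array([-130.86693243,   -1.08590734,   37.17540727])}
top {'camera_matrix': array([[485.31357759,   0.        , 248.98298578],
       [  0.        , 485.31357759, 191.1769023 ],
       [  0.        ,   0.        ,   1.        ]]), 'eye': array([ 0.42855603, -0.03701734,  2.01822356]), 'orientation': array([-175.67817343,    0.21521414,  -89.86785309])}
{'clock': 0.1, 'joint_pos': array([-5.16175036e+01,  2.05873758e+01,  6.40510915e-01, -1.61469940e-02,
       -7.01350391e+01, -1.65061778e+01]), 'qvel': array([-0.06341702, -0.06583812,  0.19618722,  0.16836475, -0.03050248,
       -0.07958407]), 'tau': array([ 6.30781269e-04, -5.84163630e+01,  2.93752688e+01,  7.01553673e+00,
        1.01409119e-02, -9.36079937e-05]), 'tool_pos': array([ 0.25131673, -0.62602276,  0.22573217]), 'orientation': array([ 1.79917158e+02, -8.71781948e-03, -1.58129173e+02]), 'force': array([-0.12237434, -0.07182382, -0.24802295]), 'moment': array([-0.05495031,  0.04042379, -0.08184671]), 'gripper_force': 0.0, 'opening': 0.0878735435031689}
```

View pics/scene0.png

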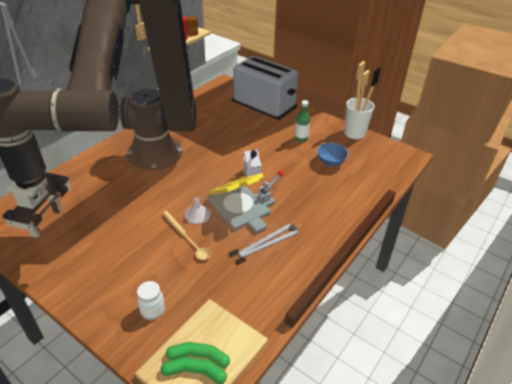

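View pics/top0.png

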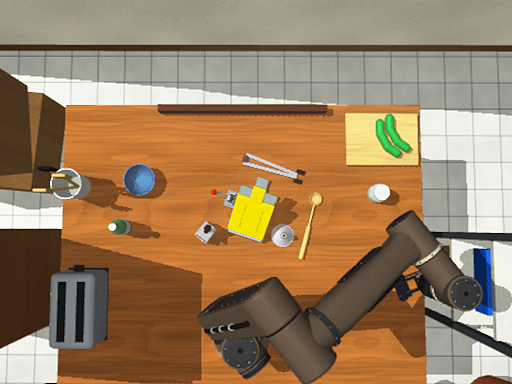

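The top view shows the press near (250,212), the red knob at (213,192), the tin at (206,232), the funnel at (283,236) and the tongs at (272,168). I'll enlarge the press.

Run:
```python
from h import *
a=np.load("top0.npz");i=viewer.camera_info("top");p=a["p"];d=a["d"]
cv2.imwrite("pics/topc.png",cv2.resize(p[145:255,185:325],None,fx=5.5,fy=5.4,interpolation=cv2.INTER_CUBIC))
s=np.load("scene0.npz")["p"];cv2.imwrite("pics/scenec.png",cv2.resize(s[140:270,180:310],None,fx=4.6,fy=4.6,interpolation=cv2.INTER_CUBIC))
hsv=cv2.cvtColor(p,cv2.COLOR_BGR2HSV)
for n,m in dict(red=((hsv[...,0]<6)|(hsv[...,0]>174))&(hsv[...,1]>180)&(hsv[...,2]>100),yel=(abs(hsv[...,0].astype(int)-28)<5)&(hsv[...,1]>180)).items():
    m=m.copy();m[:150]=0;m[255:]=0;m[:,:190]=0;m[:,300:]=0
    v,u=np.nonzero(m);W=np.array([world(i,d[y,x],x,y) for x,y in zip(u,v)])
    print(n,len(u),W.mean(0).round(4),W.min(0),W.max(0), cv2.minAreaRect(W[:,:2].astype(np.float32)*1000), cv2.minAreaRect(np.c_[u,v].astype(np.float32)))
```

```text
red 16 [0.5712 0.1104 0.1098] [ 5.64138126e-01  1.03799344e-01 -7.75272709e-05] [0.58570711 0.11632209 0.12641811] ((574.9226684570312, 109.96918487548828), (12.528095245361328, 21.5175724029541), 89.47425842285156) ((213.5, 191.5), (3.0, 3.0), 90.0)
yel 1533 [ 0.4819 -0.0379  0.1223] [ 0.38362625 -0.13318769  0.0023648 ] [0.58665605 0.05529421 2.01822356] ((492.49346923828125, -42.445220947265625), (154.50662231445312, 185.5708770751953), 71.19937133789062) ((252.1500244140625, 210.5500030517578), (38.57978439331055, 48.382843017578125), 18.434947967529297)
```

View pics/topc.png

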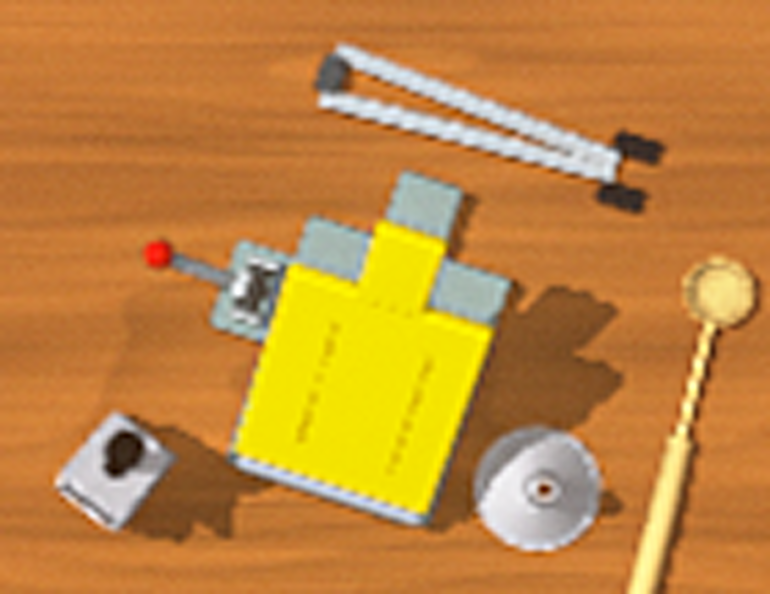

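View pics/scenec.png

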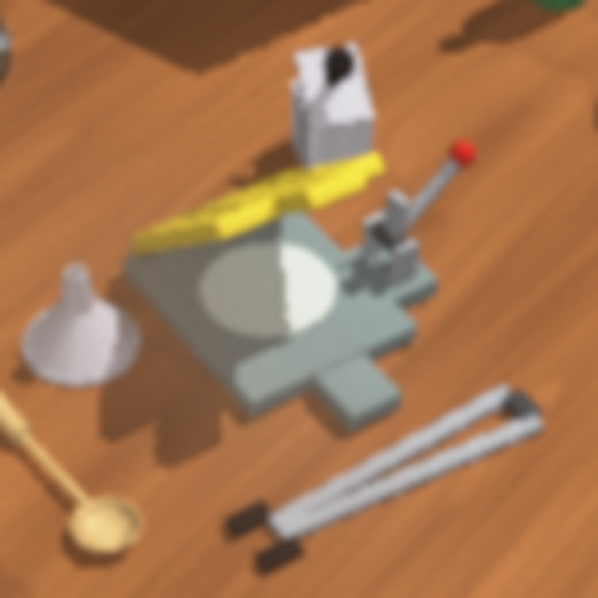

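```bash
cat >> h.py <<'E'
def fit(i,pts):
    from scipy.optimize import least_squares
    W=np.array([world(i,0,u,v,z/1000) for (u,v),(x,y,z) in pts]);P=np.array([q for _,q in pts])/1000
    def f(t):
        c,s=np.cos(t[2]),np.sin(t[2]);return np.r_[t[0]+c*P[:,0]-s*P[:,1]-W[:,0],t[1]+s*P[:,0]+c*P[:,1]-W[:,1]]
    r=least_squares(f,[.5,0,-.3],loss="soft_l1",f_scale=.003);return r.x,r.fun
def pw(t,x,y):
    c,s=np.cos(t[2]),np.sin(t[2]);return np.array([t[0]+(c*x-s*y)/1000,t[1]+(s*x+c*y)/1000])
E
python3 - <<'E'
from h import *
i=viewer.camera_info("top");C=lambda u,v:(185+(u+.5)/5.5-.5,145+(v+.5)/5.4-.5)
t,r=fit(i,[(C(307,217),(100,80,20)),(C(512,284),(100,-80,20)),(C(401,172),(155,25,20)),(C(466,188),(155,-25,20)),((213.5,191.5),(30,169,107))])
print(t,np.degrees(t[2]),(r*1000).round(1))
for n,q in dict(mid=(50,0),end=(140,0),knob=(30,169),piv=(30,100)).items(): print(n,pw(t,*q))
# plate angle from depth at tab end top
d=np.load("top0.npz")["d"]
for u,v in [(408,240),(395,290),(380,350),(350,450)]:
    x,y=C(u,v);x,y=int(round(x)),int(round(y));print(world(i,d[y,x],x,y).round(3))
for n,q in dict(tin=(118,470),fun=(543,490),tong1=(333,70),tong2=(630,170),spoon=(720,290)).items(): print(n,world(i,0,*C(*q),.03).round(3))
E
```

```text
[ 0.48708172 -0.03871394 -0.3291317 ] -18.85785737751187 [ 1.6  0.9  1.1 -2.9 -1.3 -1.7  0.8 -0.9  0.7  0.9]
mid [ 0.53439789 -0.05487502]
end [ 0.61956699 -0.08396495]
knob [0.57009585 0.11151806]
piv [0.54779357 0.04622175]
[ 0.575 -0.068  0.19 ]
[ 0.542 -0.057  0.17 ]
[ 0.502 -0.049  0.132]
[ 0.428 -0.026  0.071]
tin [0.413 0.146 0.03 ]
fun [ 0.398 -0.17   0.03 ]
tong1 [ 0.718 -0.013  0.03 ]
tong2 [ 0.642 -0.236  0.03 ]
spoon [ 0.55  -0.302  0.03 ]
```

Pose is fitted to within 2 mm, with press yaw -18.9°. Next I move above the plate with the fingers shut and tool y along press x.

Request:
step_arm:
  moves:
    - [[1.46,2.84,0.5,0.043,0],[1.46,2.84,0.5,0.043,0],[1.46,2.84,0.5,0.043,0],[1.46,2.84,0.5,0.043,0],[1.46,2.84,0.5,0.043,0],[1.46,2.84,0.5,0.043,0],[1.46,2.84,0.5,0.043,0],[1.46,2.84,0.5,0.043,0],[1.46,2.84,0,0.043,0],[1.46,2.84,0,0.043,0]]

```text
clock: 1.1
tool_pos: [0.3978, -0.3411, 0.2665]
orientation: [180.0, 0.0, -133.4]
force: [-0.2, 0.4, 0.4]
opening: 0.013
gripper_force: 0.0
```

Request:
step_arm:
  moves:
    - [[1.46,2.84,0,0.043,0],[1.46,2.84,0,0.043,0],[1.46,2.84,0,0.043,0],[1.46,2.84,0,0.043,0],[1.46,2.84,0,0.043,0],[1.46,2.84,0,0.043,0],[1.46,2.84,0,0.043,0],[1.46,2.84,0,0.043,0],[1.46,2.84,0,0.043,0],[1.46,2.84,0,0.043,0]]

```text
clock: 2.1
tool_pos: [0.5437, -0.0571, 0.2663]
orientation: [180.0, -0.0, -108.7]
force: [0.2, -0.6, -0.2]
opening: 0.0003
gripper_force: 0.0
```

Request:
step_arm:
  moves:
    - [[0,0,-2.5,0,0],[0,0,-2.5,0,0],[0,0,-2,0,0],[0,0,-1.2,0,0],[0,0,-1,0,0],[0,0,-1,0,0],[0,0,-1,0,0],[0,0,-1,0,0],[0,0,-1,0,0],[0,0,-1,0,0]]

```text
clock: 3.1
tool_pos: [0.5437, -0.0584, 0.124]
orientation: [-180.0, 0.0, -108.9]
force: [1.2, 0.6, 2.2]
opening: 0.0003
gripper_force: 0.7
```

Request:
step_arm:
  moves:
    - [[0,0,-1,0,0],[0,0,-1,0,0],[0,0,-1,0,0],[0,0,-1,0,0],[0,0,-1,0,0],[0,0,-1,0,0],[0,0,-0.7,0,0]]

```text
clock: 3.8
tool_pos: [0.5433, -0.0584, 0.0565]
orientation: [180.0, -0.0, -108.9]
force: [0.6, -0.0, 1.9]
opening: 0.0007
gripper_force: 0.7
```

Request:
step_arm:
  moves:
    - [[0,0,-0.5,0,0],[0,0,-0.5,0,0],[0,0,-0.3,0,0],[0,0,-0.2,0,0],[0,0,0,0,0]]

```text
clock: 4.3
tool_pos: [0.5431, -0.0584, 0.0423]
orientation: [180.0, -0.0, -108.9]
force: [0.4, 0.2, -0.1]
opening: 0.0002
gripper_force: 0.0
```

Request:
step_arm:
  moves:
    - [[0,0,-0.1,0,0],[0,0,-0.1,0,0],[0,0,-0.1,0,0],[0,0,0,0,0],[0,0,0,0,0]]

```text
clock: 4.8
tool_pos: [0.5433, -0.0584, 0.0402]
orientation: [180.0, -0.0, -108.8]
force: [-3.1, 0.3, 7.7]
opening: 0.0006
gripper_force: 4.0
```

Request:
step_arm:
  moves:
    - [[0,0,1,0,0],[0,0,3,0,0],[0,0,4,0,0],[0,0,4,0,0],[0,0,3,0,0],[0.79,4.16,0,0,0],[0.79,4.16,0,0,0],[0.79,4.16,0,0,0],[0.79,4.16,0,0,0],[0.79,4.16,0,0,0]]

```text
clock: 5.8
tool_pos: [0.5829, 0.1513, 0.1903]
orientation: [-180.0, 0.0, -108.9]
force: [1.1, 0.7, -0.5]
opening: 0.0007
gripper_force: 0.0
```

Run:
```python
from h import *
print(ctrl.get_obs()["tool_pos"])
p,d=viewer.snapshot("top");i=viewer.camera_info("top")
s,_=viewer.snapshot("scene")
a=cv2.resize(p[145:255,185:325],(510,400),interpolation=cv2.INTER_CUBIC);b=cv2.resize(s[120:270,170:280],(290,400),interpolation=cv2.INTER_CUBIC)
cv2.imwrite("pics/c1.png",np.hstack([a,b]))
```

```text
[0.58294004 0.15131342 0.19031271]
```

View pics/c1.png

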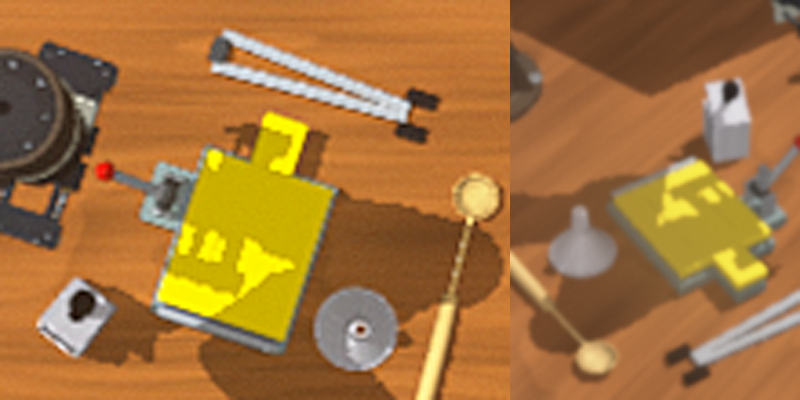

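The plate is flat, the knob hasn't moved (about (105,170) in the crop), and the bystanders are in place. Next I lower outside the knob and push inward.

Request:
step_arm:
  moves:
    - [[0,0,-3,0,0],[0,0,-3,0,0],[0,0,-2.2,0,0],[0,0,-1,0,0],[0,0,0,0,0],[-0.26,-0.76,0,0,0],[-0.26,-0.76,0,0,0],[-0.19,-0.57,0,0,0],[-0.19,-0.57,0,0,0],[-0.19,-0.57,0,0,0]]

```text
clock: 6.9
tool_pos: [0.5785, 0.1228, 0.1026]
orientation: [-179.4, 0.8, -108.7]
force: [4.2, 23.3, 16.1]
opening: 0.0001
gripper_force: 12.7
```

Request:
step_arm:
  moves:
    - [[-0.19,-0.57,0,0,0],[-0.19,-0.57,0,0,0],[-0.19,-0.57,0,0,0],[-0.19,-0.57,0,0,0]]

```text
clock: 7.3
tool_pos: [0.5785, 0.1042, 0.1076]
orientation: [-178.6, 1.4, -108.5]
force: [11.7, 29.3, 27.1]
opening: 0.0004
gripper_force: 17.1
```

Run:
```python
from h import *
p,d=viewer.snapshot("top")
s,_=viewer.snapshot("scene")
o=ctrl.get_obs();print(o["tool_pos"],o["force"],o["moment"])
a=cv2.resize(p[145:255,185:325],(440,346),interpolation=cv2.INTER_CUBIC);b=cv2.resize(s[130:250,210:330],(346,346),interpolation=cv2.INTER_CUBIC)
cv2.imwrite("pics/c2.png",np.hstack([a,b]))
```

```text
[0.57807068 0.10324961 0.10748479] [12.73584906 24.3651207  23.28454322] [ 8.85992496 -4.87496638  0.21943992]
```

View pics/c2.png

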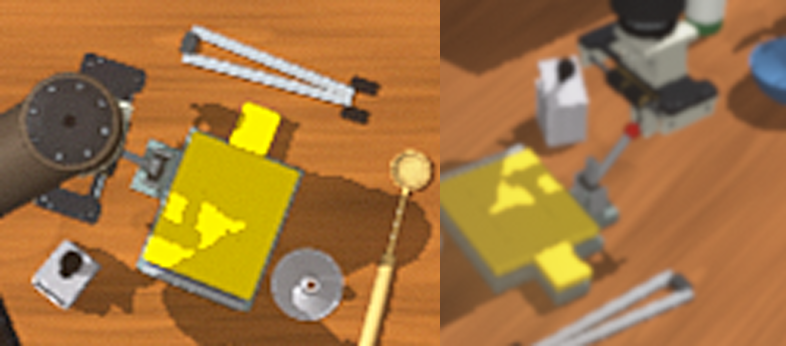

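The view shows the rod still leaning out and the press shifted about 15 mm. A purely horizontal push friction-locks on the knob. I'll back off, re-measure, and push along the knob's arc instead.

Request:
step_arm:
  moves:
    - [[0.19,0.57,0,0,0],[0.19,0.57,0,0,0],[0.19,0.57,0,0,0],[0.19,0.57,0,0,0],[0.32,0.95,0,0,0],[0.32,0.95,0,0,0],[0.32,0.95,0,0,0],[0.32,0.95,0,0,0],[0,0,0,0,0]]

```text
clock: 8.3
tool_pos: [0.5853, 0.1566, 0.0973]
orientation: [-180.0, -0.0, -108.8]
force: [-0.5, 0.9, -0.1]
opening: 0.0003
gripper_force: 0.0
```

Run:
```python
from h import *
p,d=viewer.snapshot("top")
s,_=viewer.snapshot("scene")
o=ctrl.get_obs();print(o["tool_pos"],o["force"],o["orientation"])
cv2.imwrite("pics/c3.png",cv2.resize(p[145:255,185:295],None,fx=5.4,fy=5.4,interpolation=cv2.INTER_CUBIC))
hsv=cv2.cvtColor(p,cv2.COLOR_BGR2HSV)
m=((hsv[...,0]<6)|(hsv[...,0]>174))&(hsv[...,1]>180)&(hsv[...,2]>100);m[:150]=0;m[255:]=0;m[:,:190]=0;m[:,300:]=0
v,u=np.nonzero(m);print(u.mean(),v.mean(),len(u),world(viewer.camera_info("top"),0,u.mean(),v.mean(),.107))
```

```text
[0.58464881 0.15553769 0.09721881] [ 0.14685378  0.41433463 -0.028856  ] [ 1.79970556e+02 -2.94179852e-02 -1.08820348e+02]
217.77777777777777 191.94444444444446 18 [0.56968833 0.09374465 0.107     ]
```

View pics/c3.png

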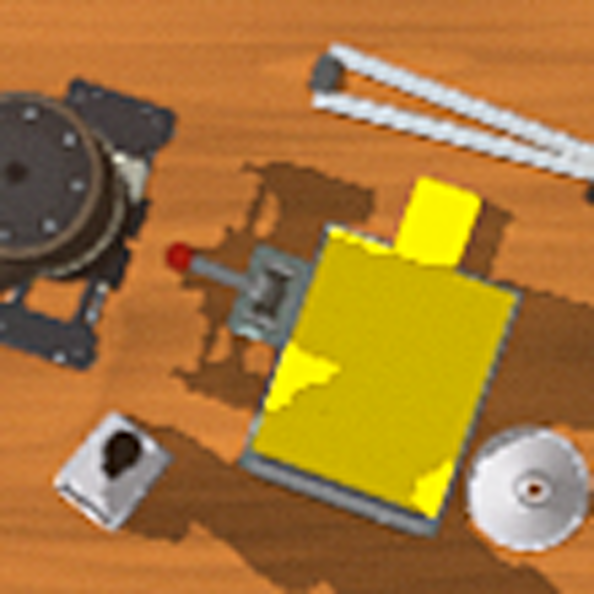

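Request:
step_arm:
  moves:
    - [[-0.15,-0.8,-0.24,0,0],[-0.15,-0.8,-0.24,0,0],[-0.15,-0.8,-0.24,0,0],[-0.15,-0.8,-0.24,0,0],[-0.15,-0.8,-0.24,0,0],[0,0,0,0,0]]

```text
clock: 9.0
tool_pos: [0.5768, 0.1139, 0.0852]
orientation: [180.0, -0.0, -108.9]
force: [-0.4, 0.1, 0.1]
opening: 0.0005
gripper_force: 0.0
```

Request:
step_arm:
  moves:
    - [[-0.06,-0.19,0.1,0,0],[-0.1,-0.28,0.3,0,0],[-0.1,-0.28,0.35,0,0],[-0.1,-0.28,0.35,0,0],[-0.1,-0.28,0.35,0,0]]

```text
clock: 9.5
tool_pos: [0.5728, 0.1023, 0.1005]
orientation: [-180.0, 0.0, -108.8]
force: [0.3, 2.4, -1.7]
opening: 0.0007
gripper_force: 0.9
```

The lever is turning at about 3 N, so I continue along the arc.

Request:
step_arm:
  moves:
    - [[-0.14,-0.41,0.36,0,0],[-0.14,-0.41,0.36,0,0],[-0.14,-0.41,0.34,0,0],[-0.15,-0.44,0.3,0,0],[-0.15,-0.44,0.28,0,0],[-0.15,-0.44,0.25,0,0]]

```text
clock: 10.1
tool_pos: [0.5638, 0.0763, 0.1193]
orientation: [180.0, 0.0, -108.9]
force: [-0.3, 3.4, 1.6]
opening: 0.0005
gripper_force: 1.6
```

Request:
step_arm:
  moves:
    - [[-0.16,-0.47,0.25,0,0],[-0.16,-0.47,0.22,0,0],[-0.16,-0.47,0.18,0,0],[-0.16,-0.47,0.12,0,0],[-0.16,-0.47,0.08,0,0],[-0.16,-0.47,0,0,0],[-0.16,-0.47,0,0,0],[-0.16,-0.47,0,0,0],[0,0,0,0,0],[0,0,0,0,0]]

```text
clock: 11.1
tool_pos: [0.5513, 0.0389, 0.1275]
orientation: [-180.0, -0.0, -108.9]
force: [-0.4, 0.5, -0.1]
opening: 0.0004
gripper_force: 0.0
```

Request:
step_arm:
  moves:
    - [[0.32,0.95,0,0,0],[0.3,0.9,1.5,0,0],[0.3,0.9,3,0,0],[0.6,2,3,0,0],[0.6,3,3,0,0],[0.6,3,0,0,0],[0.6,3,0,0,0],[0,3,0,0,0],[0,0,0,0,0],[0,0,0,0,0]]

```text
clock: 12.1
tool_pos: [0.5843, 0.208, 0.232]
orientation: [180.0, -0.0, -108.7]
force: [-0.0, 0.2, -0.9]
opening: 0.0006
gripper_force: 0.0
```

Run:
```python
from h import *
p,d=viewer.snapshot("top")
s,_=viewer.snapshot("scene")
o=ctrl.get_obs();print(o["tool_pos"],o["force"])
a=cv2.resize(p[145:255,185:325],(440,346),interpolation=cv2.INTER_CUBIC);b=cv2.resize(s[130:250,190:310],(346,346),interpolation=cv2.INTER_CUBIC)
cv2.imwrite("pics/c4.png",np.hstack([a,b]))
```

```text
[0.58437296 0.20663441 0.23231654] [ 0.55162019  0.14504433 -0.57636308]
```

View pics/c4.png

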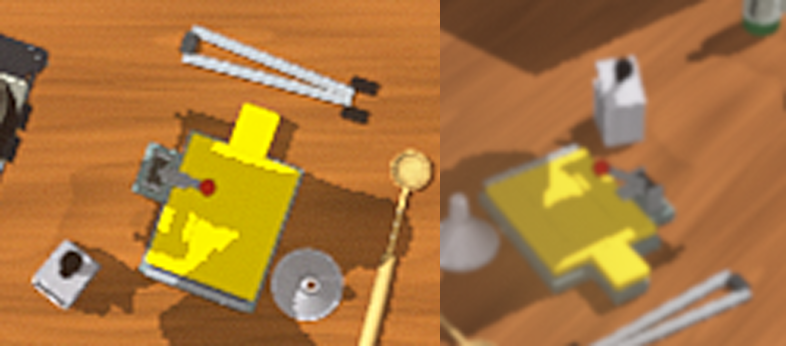

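The knob at (207,187) now lies over the shut plate, the bystanders are in place, and the arm is clear.

```bash
python3 -c "
from plant import close_job
print(close_job())"
```

```text
the job is handed in; nothing more can be done
None
```

The plate is shut and the lever is latched over it, the arm is clear and the job is handed in (no verdict was returned); my first, horizontal push on the knob jammed and slid the press about 18 mm (limit 50 mm), and the last picture shows the bystanders in place.

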